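# Clamp a pulley and push a keyed shaft home

### The job

Crank the vise handle clockwise until the jaws hold the toothed pulley tight. Then take the keyed shaft from its stand, put its tip into the pulley's bore, turn it until the key slips into the keyway, and push it down against the spring until its flange is flush on the pulley. Finish while still gripping the shaft and holding it pushed fully home, with the pulley still clamped; do not disturb the beaker, the white bottle or the flask.

Things in the scene. Friction and masses are not known exactly. Their poses are not given: they have to be found in the camera images.
- vise: Grey drill vise, fixed to the bench, base 84 x 300 x 20 mm. Origin: on the bench, 75 mm from the fixed-jaw end of the base, midway across; its y axis runs along the vise from the fixed jaw to the crank, z up. The jaws are 80 mm wide (along x), their tops 55 mm above the bench; the pulley stands on the base between them.
- fixed_jaw: Fixed jaw of the vise; same origin and axes as the vise. Its face is at y = -42 mm.
- moving_jaw: Sliding jaw. Its frame stands at the vise's origin when the crank reads 0, where its face is at y = +40 mm; it moves toward the fixed jaw, 5 mm for each radian of crank.
- crank_axis (a point): Point on the upright axis about which the crank turns, at the height of the middle of the knob (93.5 mm above the bench); axes as the vise's.
- knob_mid (a point): Centre of the crank's upright black knob, 18 mm diameter, 42 mm tall, 40 mm from the crank axis; it spins freely on its pin. The crank arm lies just under the knob; nothing else of the vise is above 70 mm.
- crank (a joint): Crank angle, rad: 0 = vise open, grows clockwise seen from above, at most 6; at 0 the knob lies on the -x side of the axis in the vise's axes. Turning freely takes 2.5 N at the knob; once the jaws grip, resistance rises steeply (0.25 to 0.5 rad past first contact is a tight grip). It stays where it is left.
- pulley_mouth (a point): Centre of the bore at the top face of the loose toothed aluminium pulley (64 mm wide, 42 tall, standing on the vise base: top 62 mm above the bench), z up. Bore 23 mm, right through. Keyway on the -x side of this frame, 9.5 mm wide, out to 17 mm from the axis, full height. Cranking slides the pulley to the fixed jaw and may turn it a little.
- plunger (a joint): Spring plunger inside the pulley's bore, m pushed down: 0 = its top 22 mm below the pulley's top face; 0.014 = shaft home. Pushes up with 4 N at first and 10 N when the shaft is home, more than the shaft's weight.
- shaft_head (a point): Centre of the loose steel shaft's head: 30 (x) x 24 (y) x 45 mm tall; grip it across y. It hangs upright by its flange in the stand. Under the head: flange 46 mm wide, 5 thick, a small lug on its -x side above the key; then the shaft, 20 mm diameter, 36 long. Key on the -x side, 6 wide, out to 15 mm from the axis, from the flange to 10 mm above the tip: the plain tip enters first. About 0.15 kg.
- shaft_flange (a point): Centre of the flange's underside, 27.5 mm below shaft_head on the shaft's axis; same axes. Home when at pulley_mouth with the key in the keyway.
- stand: Grey plastic stand, 76 x 76 x 46 mm, fixed, with an upright hole of 37 mm in which the shaft hangs (lift it 40 mm to clear). Origin at the centre of its underside.
- beaker: Empty glass beaker, 71 mm wide, 92 mm tall, upright; origin at the centre of its underside. Leave alone.
- white_bottle: Small white plastic bottle, 46 mm wide, 92 mm tall; origin at the centre of its underside. Leave alone.
- flask: Volumetric flask with a long neck, 66 mm wide, 173 mm tall; origin at the centre of its underside. Leave alone.
Not all that is in view belongs to the job. What is shaped like the part that bears shaft_head but red is not meant.

How it is judged:
On the way, in this order (a step that is already met when the one before it is completed fails the run):
1. the pulley is clamped between the jaws while the shaft is still in its stand (contact force between each of moving_jaw, fixed_jaw and pulley above 5 N and horizontal distance between shaft_flange and stand below 0.01 m and height (world z) of shaft_flange below 0.056 m), for 0.2 s.
2. the shaft's tip is in the bore (horizontal distance between shaft_flange and pulley_mouth below 0.004 m and z of shaft_flange in the frame of pulley_mouth below 0.031 m), for 0.1 s.
At the end, for the whole second after the job is handed in: Flange within 2 mm of the pulley's top, centred within 3 mm, upright within 0.08 rad, key in the keyway within 0.2 rad, plunger down over 11.5 mm, shaft still and gripped with over 3 N, upright pulley squeezed by each jaw with over 5 N (contact force between each of moving_jaw, fixed_jaw and pulley above 5 N and z of shaft_flange in the frame of pulley_mouth below 0.002 m and horizontal distance between shaft_flange and pulley_mouth below 0.003 m and angle between the x axis of shaft_flange and the x axis of pulley_mouth, either way round below 0.2 rad and angle between each of shaft_flange, pulley_mouth's own z axis and vertical below 0.08 rad and value of joint plunger above 0.0115 m and contact force between the fingers and shaft above 3 N and linear speed of shaft below 0.02 m/s); the arm keeps its last pose, push and grip.
It fails at once if the beaker is moved more than 3 cm or tipped (distance of beaker from where it was at the start of the episode above 0.03 m or angle between beaker's own z axis and vertical above 0.4 rad).
It fails at once if the white bottle is moved more than 3 cm or tipped (distance of white_bottle from where it was at the start of the episode above 0.03 m or angle between white_bottle's own z axis and vertical above 0.4 rad).
It fails at once if the flask is moved more than 3 cm or tipped (distance of flask from where it was at the start of the episode above 0.03 m or angle between flask's own z axis and vertical above 0.4 rad).
It also fails if it takes over 61 s, if anything falls off the work surface, if the arm or the gripper's body presses on something with over 40 N, if the wrist force passes 120 N, or if a joint passes its speed limit or range.

### The arm

A 6-joint arm with a two-finger parallel gripper is mounted at the origin on a cart in front of the work surface, level with it; the furniture and walls round the work are solid. World frame = base frame: x ahead of the robot, y to its left, z up, the work surface at z = 0. Lengths are in m, angles in rad, forces in N, time in s.
With the tool pointing down it reaches from about 0.4 to 0.825 m from the base axis. Payload 7 kg.
Tool frame: the origin (TCP) lies at the very end of the fingers, on their centre line; the grasp point (between the pads) lies bot.hold_point_z behind it (bot.hold_point_z is the distance from the TCP to the grasp point, in m); z points along the fingers, y is the line along which they close (so a half turn about z gives the same grasp; the last joint's range is limited). The gripper opens to 85 mm and grips with 20 to 120 N. Pads are 22 mm wide; open, the fingers measure 114 mm over their backs; the gripper's body (76 mm by 85 mm) begins 54 mm behind the grasp point. The pads swing forward as they close: fully open they stand 13 mm farther back than shut.
Start: joints at [1.63, 0.359, 0.012, 0, -1.224, -0.288], TCP at [0.153, 0.657, 0.197] pointing down, gripper open.
Joint ranges: [-3.07, 3.07], [-1.43, 2.12], [-1.02, 1.25], [-3.03, 1.67], [-3.05, -0], [-3.03, 3.03]. Speed limits (rad/s): [2.39, 2.39, 3.01, 3.14, 3.14, 3.14].

### API

Orientations are given as a unit quaternion [w, x, y, z].
In Python, from cell import bot, eyes gives the robot as it stands.
- The arm moves only by the shell command python3 -m jog 'ROWS'. ROWS is JSON, a list of rows, each a list of 5 numbers: the finger opening in cm, from 0 to 8.54, then the shift along the world's x, y, z in cm, then the turn about the world's z in units of 5 degrees (1.0 is 5 degrees). A call has 1 to 20 rows; each row shifts and turns the commanded pose from where the row before left it; what a row does not reach is not made up. A row lasts 1/10 s, in which the tool goes at most 50 mm and 8.59 degrees, less where a joint would pass 70% of its speed; a pose out of reach is approached as far as the arm can. A call with a gripper value outside its range is refused whole. The fingers move at their own pace and stop on an object; the grip force is fixed at half the most. Time passes only in rows, so rows that do not move let the fingers close. It gives the time, the measured TCP pose, the force, the opening and the grip force at its end, in the units of the state.
- bot.observe(): the state, without advancing time (a new reading comes with each control period).
- eyes.camera(name): name is "scene" or "top" or "wrist"; returns (picture, depth): 420x560x3 uint8, red, green, blue; 420x560 float32, m along the optical axis (not along the pixel's ray), 0 where there is no reading.
- eyes.get_calibration(name): a dict with "mtx" (3x3 intrinsics, pixels), "camera_from_world" (4x4, takes a point from world to camera coordinates); the wrist camera has in their place "tool_from_camera" (4x4, takes a point from camera to tool coordinates, whose origin is the TCP and whose axes are the flange's). Camera axes: x right, y down, z forward; pixel columns grow to the right and rows downward; lengths in m; the calibration is good to about 2 mm. A picture is of the moment at which its call begins: read the wrist's pose just before it. get_calibration takes no time and is no camera call.
- bot.finish_job(): hands the job in; it is judged then, once.
The state is a dict: "clock": time; "q": joint angles; "qvel": joint speeds; "effort": joint torques, N m; "ee_pos": TCP position; "orientation": TCP orientation; "force": force on the tool from outside, world axes, zero at the start; "ft_torque": the same for the moment, N m; "opening": finger opening in m; "finger_force": force on a finger pad.
Only numpy, scipy, OpenCV 4.12 (cv2) and the standard library are available. Lean on these libraries where they do the work, as an engineer would, in place of code of your own. Each camera call takes 0.05 s, during which the arm holds its last target. There are 200 camera calls.

## Working session

There is one attempt and no reset: what is moved stays moved. The work goes in short steps, Python scripts to look and compute and a shell command to move; the robot and the scene stay as the last step left them, time stands still between calls to the robot, and variables do not carry over. Pictures are saved under pics/ and viewed, at most 10 in all, crops included, and the job is handed in when it is done.

```bash
ls; mkdir -p pics
python3 - <<'E'
from cell import bot, eyes
import cv2,numpy as np
print(bot.observe(), bot.hold_point_z)
for n in ["scene","top"]:
    p,d=eyes.camera(n); cv2.imwrite(f"pics/{n}0.png",p[:,:,::-1]); np.save(f"pics/{n}0.npy",d)
    c=eyes.get_calibration(n);print(n,c)
print(eyes.get_calibration("wrist"))
E
```

```text
pics
{'clock': 0.0, 'q': array([ 1.63010006e+00,  3.59425195e-01,  1.10371145e-02, -3.55680097e-04,
       -1.22410633e+00, -2.88076013e-01]), 'qvel': array([-0.00059781, -0.00045237, -0.00078166,  0.00123116,  0.00038274,
       -0.00098896]), 'effort': array([ 6.17848527e-04, -5.83321846e+01,  2.93414676e+01,  6.93646207e+00,
       -6.04848654e-03, -3.05295757e-06]), 'ee_pos': array([0.15300104, 0.65686022, 0.19562851]), 'orientation': array([ 8.65164303e-04,  9.93457748e-01, -1.14196994e-01, -1.79620630e-05]), 'force': array([ 0.55769643, -0.16564172, -0.3882735 ]), 'ft_torque': array([ 0.009595  ,  0.03349888, -0.02836242]), 'finger_force': 0.0, 'opening': 0.085623732797972} 0.0187
scene {'mtx': array([[404.64921457,   0.        , 281.24483687],
       [  0.        , 404.64921457, 203.66711216],
       [  0.        ,   0.        ,   1.        ]]), 'camera_from_world': array([[-0.99283626, -0.11942987,  0.00356038,  0.55126026],
       [-0.08173847,  0.65716491, -0.74930175, -0.01308534],
       [ 0.08714925, -0.74422496, -0.66221916,  1.53581096],
       [ 0.        ,  0.       
[... 290 characters left out ...]
0.99667979,  0.02752103, -0.07662891,  0.54558915],
       [ 0.07701574,  0.01328073, -0.99694142,  1.71469225],
       [ 0.        ,  0.        ,  0.        ,  1.        ]])}
{'mtx': array([[301.22562396,   0.        , 275.71299953],
       [  0.        , 301.22562396, 211.39061585],
       [  0.        ,   0.        ,   1.        ]]), 'tool_from_camera': array([[-1.88399704e-04, -9.55495898e-01, -2.95004327e-01,
         7.59412854e-02],
       [ 9.99999711e-01,  3.74425934e-05, -7.59907138e-04,
        -3.42016512e-04],
       [ 7.37133881e-04, -2.95004385e-01,  9.55495615e-01,
        -1.78052059e-01],
       [ 0.00000000e+00,  0.00000000e+00,  0.00000000e+00,
         1.00000000e+00]])}
```

View pics/scene0.png

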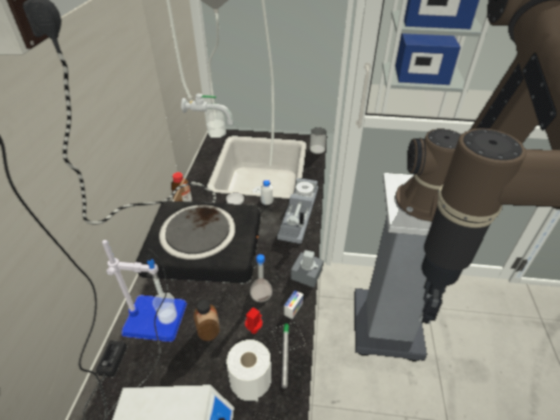

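View pics/top0.png

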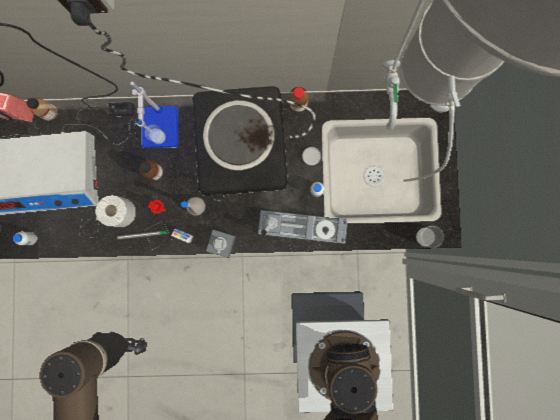

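```bash
cat > h.py <<'E'
from cell import bot, eyes
import cv2,numpy as np
def deproj(n,u,v,z):
    "world point on pixel ray at world height z (fixed camera)"
    c=eyes.get_calibration(n);M=np.array(c["camera_from_world"]);R,t=M[:3,:3],M[:3,3]
    r=R.T@np.linalg.solve(c["mtx"],[u,v,1]);o=-R.T@t
    return o+r*(z-o[2])/r[2]
def ddep(n,u,v,d):
    c=eyes.get_calibration(n);M=np.array(c["camera_from_world"])
    return M[:3,:3].T@(d*np.linalg.solve(c["mtx"],[u,v,1])-M[:3,3])
E
python3 - <<'E'
from h import *
p=cv2.imread("pics/top0.png");q=cv2.imread("pics/scene0.png")
a=cv2.resize(p[185:265,170:360],None,fx=4.2,fy=4.2,interpolation=cv2.INTER_CUBIC)
b=cv2.resize(q[170:300,230:360],(255,255),interpolation=cv2.INTER_CUBIC)
w=np.zeros((a.shape[0]+255,a.shape[1],3),np.uint8);w[:a.shape[0]]=a;w[a.shape[0]:,:255]=b
cv2.imwrite("pics/c1.png",w);print(w.shape)
d=np.load("pics/top0.npy")
for u,v in [(325,229),(221,243),(270,224),(240,215),(196,206),(317,188),(430,237),(311,157)]: print(u,v,d[v,u],ddep("top",u,v,d[v,u]).round(3))
E
```

```text
(591, 798, 3)
325 229 1.7089589 [0.463 0.05  0.042]
221 243 1.6632937 [0.425 0.396 0.09 ]
270 224 1.6886328 [0.484 0.234 0.067]
240 215 1.758359 [0.52  0.341 0.001]
196 206 1.7048125 [0.551 0.482 0.059]
317 188 1.6740353 [0.597 0.075 0.088]
430 237 1.7383881 [ 0.427 -0.311  0.005]
311 157 1.758524 [0.714 0.089 0.012]
```

View pics/c1.png

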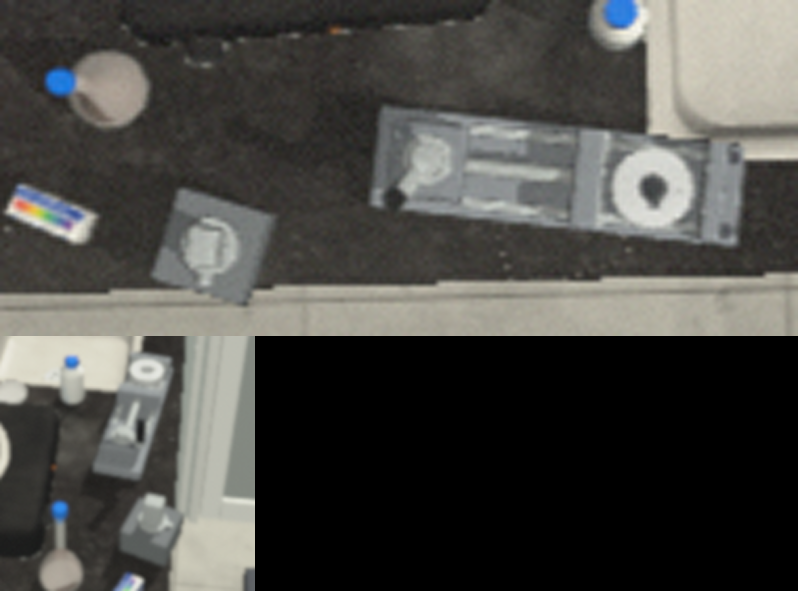

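```bash
python3 - <<'E'
from h import *
f=lambda x,y:(170+x/4.2,185+y/4.2)
D=lambda x,y,z:print((x,y),deproj("top",*f(x,y),z).round(4))
D(395,200,.114)  # knob top
D(430,158,.075)  # hub
D(655,187,.062)  # pulley bore
D(210,247,.114)  # head top ~
for c in [(382,106),(370,207),(745,140),(738,246)]: D(*c,.02)
for c in [(180,188),(275,213),(247,303),(151,280)]: D(*c,.046)
E
python3 -m jog '[[8.5,2.2,-3,0.3,0],[8.5,2.2,-3,0.3,0],[8.5,2.2,-3,0.3,0],[8.5,2.2,-3,0.3,0],[8.5,2.2,-3,0.3,0],[8.5,2.2,-3,0.3,0],[8.5,2.2,-3,0.3,0],[8.5,2.2,-3,0.3,0],[8.5,2.2,-3,0.3,0],[8.5,2.2,-3,0.3,0],[8.5,2.2,-3,0,0],[8.5,2.2,-3,0,0],[8.5,0,0,0,0],[8.5,0,0,0,0],[8.5,0,0,0,0]]'
```

```text
(395, 200) [0.4543 0.2522 0.114 ]
(430, 158) [0.4876 0.226  0.075 ]
(655, 187) [0.4603 0.0484 0.062 ]
(210, 247) [0.422  0.3956 0.114 ]
(382, 106) [0.5335 0.2665 0.02  ]
(370, 207) [0.4513 0.2781 0.02  ]
(745, 140) [ 0.4976 -0.0287  0.02  ]
(738, 246) [ 0.4117 -0.02    0.02  ]
(180, 188) [0.4701 0.4289 0.046 ]
(275, 213) [0.448  0.3528 0.046 ]
(247, 303) [0.3767 0.3765 0.046 ]
(151, 280) [0.3971 0.4533 0.046 ]
clock: 1.6
ee_pos: [0.4168, 0.2977, 0.2264]
orientation: [0.0, 0.993, -0.114, -0.0]
force: [0.7, 0.7, 0.1]
opening: 0.085
finger_force: 0.0
```

```bash
cat >> h.py <<'E'
from scipy.spatial.transform import Rotation as Ro
def wrist(name):
    s=bot.observe();p,d=eyes.camera("wrist");cv2.imwrite(f"pics/{name}.png",p[:,:,::-1]);np.save(f"pics/{name}.npy",d)
    q=s["orientation"];T=np.eye(4);T[:3,:3]=Ro.from_quat([*q[1:],q[0]]).as_matrix();T[:3,3]=s["ee_pos"]
    np.save(f"pics/{name}_T.npy",T@eyes.get_calibration("wrist")["tool_from_camera"]);return p,d
def wz(name,u,v,z):
    "world point on wrist pixel ray at height z"
    T=np.load(f"pics/{name}_T.npy");r=T[:3,:3]@np.linalg.solve(eyes.get_calibration("wrist")["mtx"],[u,v,1])
    return T[:3,3]+r*(z-T[2,3])/r[2]
def cloud(name):
    "world xyz for each pixel of a stored wrist depth picture"
    T=np.load(f"pics/{name}_T.npy");d=np.load(f"pics/{name}.npy");v,u=np.mgrid[:420,:560]
    K=eyes.get_calibration("wrist")["mtx"]
    P=np.stack([(u-K[0,2])/K[0,0]*d,(v-K[1,2])/K[1,1]*d,d],-1);return P@T[:3,:3].T+T[:3,3]
E
python3 - <<'E'
from h import *
wrist("w1")
E
```

```text
(no output)
```

View pics/w1.png

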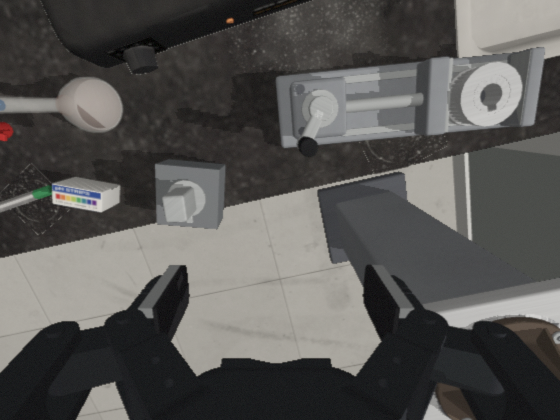

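Wrist view: black knob at (308,147), hub (320,105), pulley bore (492,97), steel shaft head in grey stand at (180,205). Candidates for the shaft: the steel one (221,243 in top view) and the red one (157,207 in top view), which is not meant. The steel one in the grey stand is the right one.

Run:
```python
from h import *
P=cloud("w1");v,u=np.mgrid[:420,:560]
def sel(u0,u1,v0,v1,z0,z1):
    m=(u>u0)&(u<u1)&(v>v0)&(v<v1)&(P[...,2]>z0)&(P[...,2]<z1);Q=P[m];return Q
k=sel(285,330,125,165,.105,.125);print("knob",len(k),k.mean(0).round(4),np.ptp(k,0).round(3), wz("w1",308,147,.1145).round(4))
print("hub",wz("w1",320,107,.075).round(4),P[105,320].round(4))
def rect(n,Q):
    r=cv2.minAreaRect((Q[:,:2]*1000).astype(np.float32));print(n,len(Q),np.round(r[0],1),np.round(r[1],1),round(r[2],1),np.median(Q[:,2]).round(4))
rect("head",sel(150,215,180,230,.08,.13)); rect("stand",sel(145,235,150,235,.042,.05))
rect("pulley",sel(445,530,55,135,.058,.067)); rect("base",sel(265,550,40,155,.016,.024))
j=sel(415,450,50,140,.05,.059);rect("mjaw",j)
```

```text
knob 290 [0.4588 0.2571 0.1148] [0.018 0.017 0.012] [0.4588 0.2571 0.1145]
hub [0.4915 0.2338 0.075 ] [0.4934 0.2329 0.0711]
head 740 [425.6 408. ] [24.8 30.5] 80.5 0.0964
stand 2413 [425.5 408.4] [76.7 76.7] 71.7 0.0468
pulley 2789 [462.9  53.8] [64.4 62.5] 77.1 0.0626
base 6644 [477.3 139.1] [278.3  84. ] 82.2 0.0208
mjaw 1830 [472.5 104.3] [26. 80.] 83.4 0.0553
```

```bash
python3 -m jog '[[6,2.1,-2.03,-2,0],[6,2.1,-2.03,-2,0],[6,0,0,-3,0],[6,0,0,-3,0],[6,0,0,-2.5,0],[6,0,0,-1.6,0],[1,0,0,0,0],[1,0,0,0,0],[1,0,0,0,0],[1,0,0,0,0],[1,0,0,0,0],[1,0,0,0,0],[1,0,0,0,0],[1,0,0,0,0]]'
```

```text
clock: 3.05
ee_pos: [0.4592, 0.2568, 0.0857]
orientation: [-0.0, 0.993, -0.114, 0.0]
force: [-0.5, -0.2, -0.0]
opening: 0.0102
finger_force: 0.0
```

Run:
```python
from h import *
wrist("w2")
```

```text
(no output)
```

View pics/w2.png

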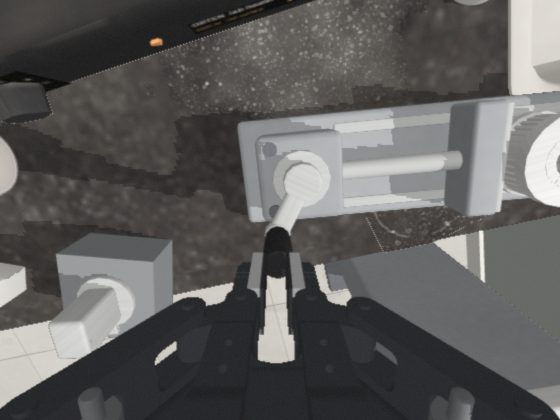

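```bash
python3 - <<'E'
from h import *
P=cloud("w2");p=cv2.imread("pics/w2.png")
for v in range(226,290,4): print(v,P[v,277].round(4),p[v,277], P[v,264].round(3),P[v,289].round(3))
print(bot.observe()["finger_force"],bot.observe()["opening"])
E
python3 -c "
import cv2;p=cv2.imread('pics/w2.png')[200:320,200:360];cv2.imwrite('pics/w2c.png',cv2.resize(p,None,fx=4,fy=4))"
```

```text
226 [0.4665 0.2547 0.0753] [104 105 104] [0.443 0.272 0.001] [0.463 0.247 0.071]
230 [0.4666 0.2547 0.0833] [30 31 30] [0.439 0.273 0.001] [0.46  0.248 0.07 ]
234 [0.4669 0.2547 0.0909] [29 26 25] [0.435 0.274 0.001] [0.457 0.248 0.071]
238 [0.4668 0.2547 0.0971] [31 31 30] [0.431 0.275 0.001] [0.46  0.248 0.085]
242 [0.4672 0.2546 0.1041] [25 27 24] [0.464 0.264 0.092] [0.462 0.248 0.095]
246 [0.4673 0.2546 0.11  ] [28 28 26] [0.464 0.263 0.099] [0.463 0.249 0.103]
250 [0.4669 0.2547 0.1143] [34 32 33] [0.465 0.263 0.106] [0.462 0.249 0.108]
254 [0.4652 0.2551 0.1158] [39 39 39] [0.471 0.26  0.126] [0.469 0.248 0.127]
258 [0.4627 0.2557 0.1153] [38 36 37] [0.472 0.26  0.132] [0.469 0.248 0.131]
262 [0.4603 0.2563 0.1152] [39 38 40] [0.472 0.26  0.136] [0.469 0.248 0.136]
266 [0.4578 0.2568 0.1149] [36 35 35] [0.471 0.26  0.139] [0.469 0.249 0.14 ]
270 [0.4558 0.2573 0.1156] [37 36 36] [0.471 0.26  0.143] [0.469 0.249 0.144]
274 [0.4525 0.2581 0.1139] [35 35 35] [0.472 0.26  0.147] [0.469 0.249 0.147]
278 [0.4502 0.2586 0.1142] [117 122 125] [0.469 0.26  0.146] [0.47  0.249 0.151]
282 [-0.1309  0.39   -0.8993] [202 209 212] [0.468 0.26  0.148] [0.469 0.249 0.153]
286 [-0.1503  0.3945 -0.8995] [203 210 214] [0.467 0.261 0.148] [0.469 0.249 0.157]
0.0 0.010111845135008929
```

View pics/w2c.png

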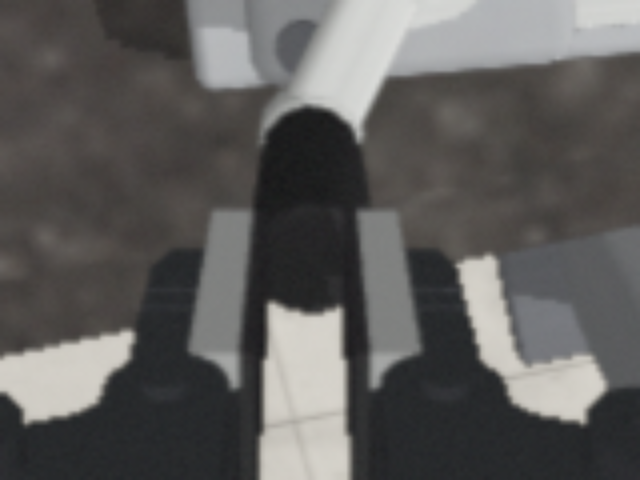

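Run:
```python
from h import *
for n,r in [("w1",range(262,300,4)),("w2",range(244,300,6))]:
    P=cloud(n);T=np.load(f"pics/{n}_T.npy");tc=eyes.get_calibration("wrist")["tool_from_camera"];W=tc@np.linalg.inv(T)
    Q=P@W[:3,:3].T+W[:3,3]
    for v in r: print(n,v,[Q[v,u].round(3).tolist() for u in ((183,178,385) if n=="w1" else (258,264,296))])
```

```text
w1 262 [[-0.577, -0.443, 1.121], [-0.579, -0.468, 1.125], [-0.254, 0.262, 0.478]]
w1 266 [[0.011, -0.043, -0.054], [0.011, -0.045, -0.054], [-0.255, 0.256, 0.46]]
w1 270 [[0.009, -0.043, -0.053], [0.012, -0.044, -0.058], [0.012, 0.048, -0.059]]
w1 274 [[0.008, -0.043, -0.055], [0.011, -0.043, -0.061], [0.012, 0.047, -0.062]]
w1 278 [[0.006, -0.043, -0.055], [0.01, -0.043, -0.062], [0.011, 0.046, -0.063]]
w1 282 [[0.004, -0.043, -0.055], [0.008, -0.043, -0.063], [0.011, 0.045, -0.068]]
w1 286 [[0.002, -0.043, -0.056], [0.006, -0.043, -0.063], [0.011, 0.044, -0.071]]
w1 290 [[0.0, -0.043, -0.056], [0.005, -0.043, -0.063], [0.012, 0.042, -0.074]]
w1 294 [[0.076, -0.0, -0.178], [0.003, -0.043, -0.063], [0.011, 0.042, -0.075]]
w1 298 [[-0.003, -0.043, -0.057], [0.001, -0.043, -0.063], [0.009, 0.042, -0.076]]
w2 244 [[-0.038, -0.017, 0.085], [0.003, -0.008, -0.01], [-0.038, 0.019, 0.085]]
w2 250 [[-0.045, -0.018, 0.087], [0.004, -0.007, -0.02], [-0.044, 0.019, 0.086]]
w2 256 [[0.012, -0.009, -0.044], [0.011, -0.006, -0.043], [0.012, 0.009, -0.044]]
w2 262 [[0.012, -0.009, -0.051], [0.012, -0.006, -0.05], [0.012, 0.009, -0.05]]
w2 268 [[0.011, -0.008, -0.055], [0.011, -0.006, -0.056], [0.011, 0.009, -0.056]]
w2 274 [[0.012, -0.008, -0.062], [0.012, -0.006, -0.061], [0.011, 0.008, -0.061]]
w2 280 [[0.012, -0.008, -0.067], [0.009, -0.006, -0.061], [0.012, 0.008, -0.067]]
w2 286 [[0.012, -0.008, -0.072], [0.006, -0.006, -0.062], [0.012, 0.008, -0.072]]
w2 292 [[0.009, -0.008, -0.072], [0.004, -0.006, -0.063], [0.013, 0.007, -0.077]]
w2 298 [[0.008, -0.007, -0.074], [0.002, -0.006, -0.064], [0.012, 0.007, -0.081]]
```

Picture shows the finger ends at z≈0.126, above the knob top (0.115): the reported TCP lies ~40 mm beyond the real finger ends, so I lower by about 40 mm more, gently with force watched.

```bash
python3 -m jog '[[4.5,0,0,0,0],[4.5,0,0,0,0],[4.5,0,0,0,0],[4.5,0,0,-1,0],[4.5,0,0,-1,0],[4.5,0,0,-0.5,0],[4.5,0,0,-0.3,0],[4.5,0,0,0,0]]' && python3 -m jog '[[4.5,0,0,-0.4,0],[4.5,0,0,-0.4,0],[4.5,0,0,-0.4,0],[4.5,0,0,0,0]]'; python3 -m jog '[[1,0,0,0,0],[1,0,0,0,0],[1,0,0,0,0],[1,0,0,0,0],[1,0,0,0,0]]'
```

```text
clock: 3.9
ee_pos: [0.4588, 0.2565, 0.0569]
orientation: [0.001, 0.993, -0.114, -0.0]
force: [-0.1, -0.5, 0.8]
opening: 0.0447
finger_force: 0.0
clock: 4.3
ee_pos: [0.4588, 0.2565, 0.045]
orientation: [0.0, 0.993, -0.114, -0.0]
force: [-0.3, -0.2, 0.0]
opening: 0.0451
finger_force: 0.0
clock: 4.8
ee_pos: [0.4591, 0.2567, 0.0458]
orientation: [-0.0, 0.993, -0.114, 0.0]
force: [-1.5, -1.8, 4.2]
opening: 0.0163
finger_force: 58.5
```

Run:
```python
import numpy as np
a=np.radians(144.3-np.arange(0,231,10));p=np.stack([np.cos(a),np.sin(a)],1)*3.97
for k,d in enumerate(np.diff(p,axis=0).round(2)): print(10*k+10,*d)
```

```text
10 0.45 0.52
20 0.54 0.44
30 0.6 0.34
40 0.65 0.23
50 0.68 0.11
60 0.69 -0.01
70 0.68 -0.13
80 0.65 -0.24
90 0.6 -0.35
100 0.52 -0.45
110 0.44 -0.54
120 0.34 -0.6
130 0.23 -0.65
140 0.11 -0.68
150 -0.01 -0.69
160 -0.13 -0.68
170 -0.24 -0.65
180 -0.35 -0.6
190 -0.45 -0.52
200 -0.54 -0.44
210 -0.6 -0.34
220 -0.65 -0.23
230 -0.68 -0.11
```

```bash
python3 -m jog '[[1,0.45,0.52,0,0],[1,0.54,0.44,0,0],[1,0.6,0.34,0,0],[1,0,0,0,0]]'; python3 -m jog '[[1,0.65,0.23,0,0],[1,0.68,0.11,0,0],[1,0.69,-0.01,0,0],[1,0,0,0,0]]'
```

```text
clock: 5.2
ee_pos: [0.4761, 0.2692, 0.0458]
orientation: [0.001, 0.993, -0.114, 0.0]
force: [3.8, -6.6, 4.6]
opening: 0.0162
finger_force: 59.0
clock: 5.6
ee_pos: [0.4956, 0.2714, 0.0457]
orientation: [0.002, 0.993, -0.114, -0.0]
force: [-0.4, -9.3, 8.3]
opening: 0.0159
finger_force: 59.3
```

```bash
python3 -m jog '[[1,0.68,-0.23,0,0],[1,0.65,-0.24,0,0],[1,0.6,-0.35,0,0],[1,0,0,0,0]]'; python3 -m jog '[[1,0.52,-0.45,0,0],[1,0.44,-0.54,0,0],[1,0.34,-0.6,0,0],[1,0.23,-0.65,0,0],[1,0,0,0,0]]'
```

```text
clock: 6.0
ee_pos: [0.5145, 0.2636, 0.0457]
orientation: [0.001, 0.993, -0.114, -0.001]
force: [-2.6, -6.6, 8.7]
opening: 0.016
finger_force: 59.3
clock: 6.5
ee_pos: [0.5292, 0.2418, 0.0457]
orientation: [0.0, 0.993, -0.114, -0.001]
force: [-4.9, -2.9, 9.0]
opening: 0.0161
finger_force: 59.2
```

```bash
python3 -m jog '[[1,0.11,-0.68,0,0],[1,-0.01,-0.69,0,0],[1,-0.13,-0.68,0,0],[1,0,0,0,0]]'; python3 -m jog '[[1,-0.24,-0.65,0,0],[1,0,0,0,0]]';python3 -m jog '[[1,-0.35,-0.6,0,0],[1,0,0,0,0]]'
```

```text
clock: 6.9
ee_pos: [0.5295, 0.2225, 0.0458]
orientation: [-0.001, 0.993, -0.114, -0.0]
force: [-5.2, 0.5, 5.1]
opening: 0.0165
finger_force: 58.9
clock: 7.1
ee_pos: [0.5275, 0.2164, 0.0459]
orientation: [-0.001, 0.993, -0.114, 0.0]
force: [-2.3, 2.1, 4.2]
opening: 0.0162
finger_force: 58.8
clock: 7.3
ee_pos: [0.5242, 0.2101, 0.0459]
orientation: [-0.001, 0.993, -0.114, 0.001]
force: [-0.7, 3.3, 3.6]
opening: 0.0165
finger_force: 58.8
```

```bash
python3 -m jog '[[1,-0.45,-0.52,0,0],[1,0,0,0,0]]';python3 -m jog '[[1,-0.54,-0.44,0,0],[1,0,0,0,0]]'
```

```text
clock: 7.5
ee_pos: [0.5209, 0.2057, 0.046]
orientation: [-0.001, 0.993, -0.114, 0.002]
force: [5.2, 4.2, -0.9]
opening: 0.0164
finger_force: 58.8
clock: 7.7
ee_pos: [0.5181, 0.203, 0.0463]
orientation: [-0.003, 0.994, -0.114, 0.004]
force: [14.7, 7.2, -10.2]
opening: 0.0161
finger_force: 59.2
```

```bash
python3 -m jog '[[1,-0.54,-0.44,0,0],[1,0,0,0,0]]';python3 -m jog '[[1,-0.54,-0.4,0,0],[1,0,0,0,0]]'
```

```text
clock: 7.9
ee_pos: [0.5152, 0.2007, 0.0466]
orientation: [-0.005, 0.994, -0.113, 0.006]
force: [22.2, 11.3, -18.8]
opening: 0.0164
finger_force: 59.4
clock: 8.1
ee_pos: [0.5123, 0.1988, 0.0469]
orientation: [-0.007, 0.994, -0.113, 0.008]
force: [31.4, 15.5, -27.7]
opening: 0.0166
finger_force: 59.6
```

```bash
python3 -m jog '[[1,-0.4,-0.25,0,0],[1,0,0,0,0],[1,0,0,0,0]]'; python3 -m jog '[[3,0,0,0,0],[4.5,0,0,0,0],[4.5,0,0,0,0],[4.5,0,0,2.5,0],[4.5,0,0,3,0],[4.5,0,0,3,0],[5,-1,-1,3,0],[5,-2,-3,3,0],[5,-1,-3,2,0],[5,0,-2,0,0],[5,0,0,0,0],[5,0,0,0,0],[5,0,0,0,0]]'
python3 - <<'E'
from h import *
wrist("w3")
E
```

```text
clock: 8.4
ee_pos: [0.5102, 0.1977, 0.0471]
orientation: [-0.008, 0.994, -0.113, 0.009]
force: [38.5, 17.4, -32.8]
opening: 0.016
finger_force: 59.6
clock: 9.7
ee_pos: [0.4588, 0.0991, 0.21]
orientation: [0.0, 0.993, -0.114, -0.0]
force: [0.2, -0.2, -0.3]
opening: 0.0501
finger_force: 0.0
```

View pics/w3.png

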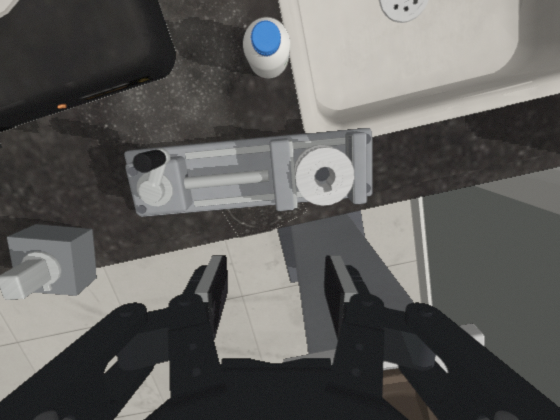

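```bash
cat > pul.py <<'E'
from h import *
def pulley(n,u0,u1,v0,v1):
    P=cloud(n)[v0:v1,u0:u1]
    # resample top face on a 0.5 mm world grid by ray/plane z=.062
    cx,cy=np.nanmedian(P[(abs(P[...,2]-.062)<.004)][:,:2],0)
    T=np.load(f"pics/{n}_T.npy");K=eyes.get_calibration("wrist")["mtx"];W=np.linalg.inv(T)
    g=np.arange(-.045,.045,.0005);X,Y=np.meshgrid(cx+g,cy+g,indexing="ij")
    C=np.stack([X,Y,np.full_like(X,.062),np.ones_like(X)],-1)@W.T
    mu=(C[...,0]/C[...,2]*K[0,0]+K[0,2]).astype(np.float32);mv=(C[...,1]/C[...,2]*K[1,1]+K[1,2]).astype(np.float32)
    img=cv2.remap(cv2.imread(f"pics/{n}.png"),mu,mv,cv2.INTER_LINEAR)
    D=cv2.remap(np.load(f"pics/{n}.npy"),mu,mv,cv2.INTER_NEAREST)
    cv2.imwrite(f"pics/{n}_rect.png",cv2.resize(img,None,fx=3,fy=3))
    hole=((D-C[...,2])>.006).astype(np.uint8); return img,hole,cx+g,cy+g
if __name__=="__main__":
    import sys;n=sys.argv[1]
    img,hole,gx,gy=pulley(n,*map(int,sys.argv[2:6]))
    k,lab,st,ce=cv2.connectedComponentsWithStats(hole)
    X,Y=np.meshgrid(gx,gy,indexing="ij")
    for i in range(1,k):
        if 200<st[i,4]<4000: print("hole",st[i],X[lab==i].mean().round(4),Y[lab==i].mean().round(4))
    c=cv2.HoughCircles(cv2.medianBlur(cv2.cvtColor(img,cv2.COLOR_BGR2GRAY),5),cv2.HOUGH_GRADIENT,1,60,param1=80,param2=12,minRadius=57,maxRadius=67)
    print("outer",[(gx[0]+.0005*b[1],gy[0]+.0005*b[0],b[2]*.0005) for b in c[0][:2]])
E
python3 pul.py w3 290 356 145 210
```

```text
hole [  69   55   46   55 1690] 0.4604 0.0449
outer [(np.float64(0.4608586973434066), np.float64(0.04455437443641018), np.float32(0.0321))]
```

View pics/w3_rect.png

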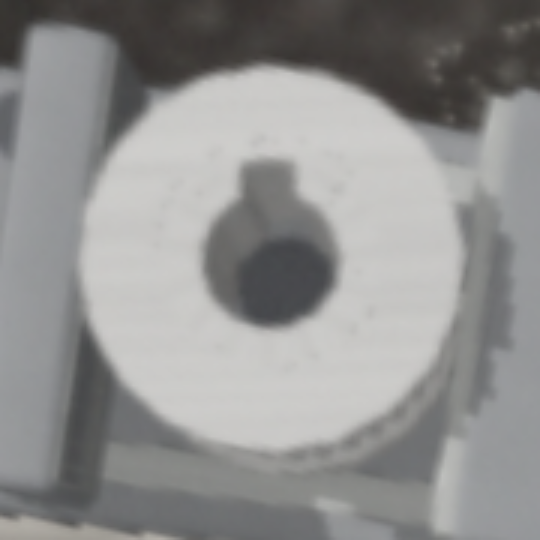

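```bash
python3 -m jog '[[7,-0.37,3.43,-0.5,0.08],[7,-0.37,3.43,-0.5,0.08],[7,-0.37,3.43,-0.5,0.08],[7,-0.37,3.43,-0.5,0.08],[7,-0.37,3.43,-0.5,0.08],[7,-0.37,3.43,-0.5,0.08],[7,-0.37,3.43,-0.5,0.08],[7,-0.37,3.43,-0.5,0.08],[7,-0.37,3.43,-0.5,0.08],[7,0,0,0,0],[7,0,0,0,0],[7,0,0,0,0]]'
python3 - <<'E'
from h import *
P,d=wrist("w4");P=cloud("w4")
def rect(n,z0,z1):
    Q=P[(P[...,2]>z0)&(P[...,2]<z1)&(np.hypot(P[...,0]-.4256,P[...,1]-.408)<.06)]
    r=cv2.minAreaRect((Q[:,:2]*1000).astype(np.float32));print(n,len(Q),np.round(r[0],1),np.round(r[1],1),round(r[2],1),np.median(Q[:,2]).round(4))
rect("headtop",.0935,.1);rect("stand",.042,.049)
s=bot.observe();print(Ro.from_quat([*s["orientation"][1:],s["orientation"][0]]).as_matrix()[:2,1])
E
```

```text
clock: 10.95
ee_pos: [0.4253, 0.4074, 0.1651]
orientation: [0.001, 0.997, -0.083, -0.0]
force: [-0.0, -0.3, -0.4]
opening: 0.0698
finger_force: 0.0
headtop 892 [425.9 407.9] [23.3 29.5] 79.5 0.0966
stand 3681 [425.4 408.3] [76.1 76.4] 71.7 0.0468
[-0.16545184 -0.98621775]
```

```bash
python3 -m jog '[[6,0.05,0.05,-3,-0.1],[6,0,0,-3,0],[6,0,0,-3,0],[6,0,0,-3,0],[6,0,0,-1.5,0],[6,0,0,-0.8,0],[6,0,0,0,0]]'
```

```text
clock: 11.7
ee_pos: [0.4261, 0.4073, 0.0221]
orientation: [0.001, 0.996, -0.088, -0.0]
force: [0.4, 0.5, 0.2]
opening: 0.06
finger_force: 0.0
```

```bash
python3 -m jog '[[6,0,0,-0.4,0],[6,0,0,0,0],[1,0,0,0,0],[1,0,0,0,0],[1,0,0,0,0],[1,0,0,0,0],[1,0,0,0,0]]'
```

```text
clock: 12.4
ee_pos: [0.4263, 0.4086, 0.0192]
orientation: [-0.0, 0.996, -0.087, 0.0]
force: [-1.0, -1.0, 7.1]
opening: 0.0233
finger_force: 59.3
```

```bash
python3 -m jog '[[1,0,0,1.5,0],[1,0,0,3,0],[1,0,0,3,0],[1,0,0,3,0],[1,0,0,3,0],[1,0,0,0,0],[1,0,0,0,0]]';  python3 -m jog '[[1,0.29,-3.03,0,0.19],[1,0.29,-3.03,0,0.19],[1,0.29,-3.03,0,0.19],[1,0.29,-3.03,0,0.19],[1,0.29,-3.03,0,0.19],[1,0.29,-3.03,0,0.19],[1,0.3,-3.03,0,0.19],[1,0.3,-3.03,0,0.19],[1,0.3,-3.03,0,0.19],[1,0.29,-3.03,0,0.19],[1,0.29,-3.03,0,0.19],[1,0.29,-3.03,0,0.19],[1,0,0,0,0],[1,0,0,0,0],[1,0,0,0,0]]'
python3 - <<'E'
from h import *
wrist("w5")
s=bot.observe();print(Ro.from_quat([*s["orientation"][1:],s["orientation"][0]]).as_matrix()[:2,1])
E
```

```text
clock: 13.1
ee_pos: [0.4259, 0.4082, 0.1537]
orientation: [-0.0, 0.996, -0.087, -0.0]
force: [0.1, 0.2, -2.3]
opening: 0.0233
finger_force: 59.0
clock: 14.6
ee_pos: [0.4608, 0.0448, 0.1528]
orientation: [0.0, 1.0, 0.012, -0.001]
force: [-0.3, -0.4, -1.6]
opening: 0.0234
finger_force: 59.4
[ 0.02473362 -0.99969403]
```

View pics/w5.png

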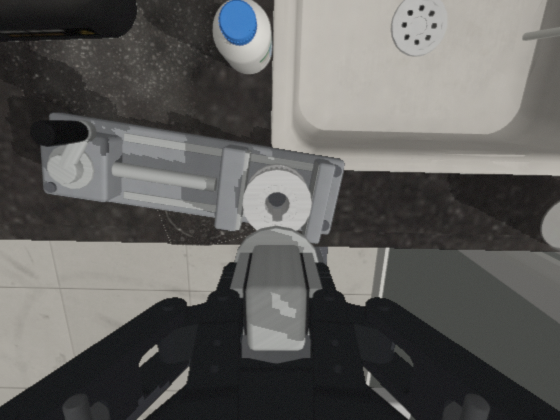

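Wrist view: shaft head held at (277,300), pulley bore at (277,200) with its keyway at (277,212) pointing straight at the shaft's lug side, so yaw is aligned.

Run:
```python
from h import *
P=cloud("w5");Q=P[150:228,235:320].reshape(-1,3);Q=Q[abs(Q[:,2]-.062)<.0025]
c,r=cv2.minEnclosingCircle((Q[:,:2]*1000).astype(np.float32));print("outer",c,r)
p=cv2.imread("pics/w5.png",0)[185:225,255:300]
K=cv2.resize(p,None,fx=8,fy=8,interpolation=cv2.INTER_CUBIC)
_,b=cv2.threshold(K,0,255,cv2.THRESH_BINARY_INV|cv2.THRESH_OTSU)
cs=max(cv2.findContours(b,0,2)[0],key=cv2.contourArea)[:,0]/8+[255,185]
W=np.array([wz("w5",u,v,.062) for u,v in cs])[:,:2];print(cs.min(0),cs.max(0),"x",W[:,0].min(),W[:,0].max(),"y",W[:,1].min(),W[:,1].max())
```

```text
outer (461.14178466796875, 44.6460075378418) 32.0946159362793
[265.25  192.125] [289.5   221.125] x 0.4441069513537782 0.47225382125051346 y 0.0323582654451077 0.054845905936360725
```

```bash
python3 -m jog '[[1,0.05,0,-3,0],[1,0,0,-3,0],[1,0,0,-1.3,0],[1,0,0,-0.6,0],[1,0,0,0,0]]'; python3 -m jog '[[1,0,0,-0.4,0],[1,0,0,-0.3,0],[1,0,0,0,0],[1,0,0,0,0],[1,0,0,0,0]]'; python3 -m jog '[[1,0,0,-0.4,0],[1,0,0,-0.4,0],[1,0,0,0,0],[1,0,0,0,0]]'
```

```text
clock: 15.15
ee_pos: [0.4614, 0.045, 0.074]
orientation: [0.0, 1.0, 0.013, -0.001]
force: [0.4, -0.4, -1.3]
opening: 0.0231
finger_force: 59.4
clock: 15.65
ee_pos: [0.4619, 0.0446, 0.0679]
orientation: [-0.0, 1.0, 0.012, 0.0]
force: [-0.2, 0.1, -2.1]
opening: 0.0235
finger_force: 59.4
clock: 16.05
ee_pos: [0.4616, 0.0445, 0.0594]
orientation: [0.0, 1.0, 0.012, -0.0]
force: [-0.3, 0.7, -2.4]
opening: 0.0234
finger_force: 59.4
```

```bash
python3 -m jog '[[1,0,0,-0.4,0],[1,0,0,-0.4,0],[1,0,0,0,0]]'; python3 -m jog '[[1,0,0,-0.4,0],[1,0,0,-0.4,0],[1,0,0,-0.3,0],[1,0,0,0,0]]'
```

```text
clock: 16.35
ee_pos: [0.4613, 0.0444, 0.0509]
orientation: [0.0, 1.0, 0.012, -0.001]
force: [-0.5, -0.1, -1.1]
opening: 0.0234
finger_force: 59.4
clock: 16.75
ee_pos: [0.462, 0.0446, 0.0406]
orientation: [0.0, 1.0, 0.012, 0.0]
force: [-1.2, -0.4, 6.0]
opening: 0.0232
finger_force: 60.2
```

```bash
python3 -m jog '[[1,0,0,-0.3,0],[1,0,0,-0.2,0],[1,0,0,0,0]]'; python3 -m jog '[[1,0,0,-0.2,0],[1,0,0,0,0],[1,0,0,0,0]]'
```

```text
clock: 17.05
ee_pos: [0.462, 0.0446, 0.0359]
orientation: [0.0, 1.0, 0.012, 0.0]
force: [-1.6, 0.2, 8.8]
opening: 0.0236
finger_force: 60.4
clock: 17.35
ee_pos: [0.4621, 0.0446, 0.0352]
orientation: [0.0, 1.0, 0.013, 0.001]
force: [-7.4, 0.3, 23.6]
opening: 0.0234
finger_force: 62.7
```

Run:
```python
from h import *
wrist("w6");P=cloud("w6");Q=P[(np.hypot(P[...,0]-.461,P[...,1]-.0446)<.03)]
for a,b,n in [(.105,.118,"head top .112"),(.0645,.0695,"flange top .067")]:
    q=Q[(Q[:,2]>a)&(Q[:,2]<b)];print(n,len(q),np.median(q,0).round(4))
s=bot.observe();print(s["ee_pos"],s["force"],s["clock"])
```

```text
head top .112 5731 [0.4677 0.045  0.1125]
flange top .067 1217 [0.4775 0.0453 0.0676]
[0.46212327 0.04466301 0.03520414] [-7.20500729 -0.04843397 22.92241331] 17.4
```

Head top is at 0.1125 and flange top at 0.0676 (expected 0.112 and 0.067), so the shaft is home.

```bash
python3 -c "
from cell import bot
print(bot.finish_job())"
```

```text
the job is handed in; nothing more can be done
None
```

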